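# Tea box over the drip sill and home in its bay

## Robot

A 6-joint arm with a two-finger parallel gripper is mounted at the origin on the work surface. World frame = base frame: x ahead of the robot, y to its left, z up, the work surface at z = 0. Lengths are in m, angles in rad, forces in N, time in s.
With the tool pointing down it reaches from about 0.275 to 0.75 m from the base axis. Payload 10.2 kg.
Tool frame: the origin (TCP) lies at the very end of the fingers, on their centre line; the grasp point (between the pads) lies 19 mm behind it; z points along the fingers, x is the direction in which the jaws open and shut, and the axes are right-handed (so a half turn about z gives the same grasp; the last joint's range is limited). The gripper opens to 88 mm and grips with 3 to 60 N. Pads are 18 mm wide; open, the fingers measure 123 mm over their backs; the gripper's body (75 mm by 187 mm) begins 45 mm behind the grasp point.
Start: joints at [0.933, 0.313, 1.498, -0, 1.331, -0.223], TCP at [0.212, 0.48, 0.239] pointing down, gripper open.
Joint ranges: [-2.94, 2.94], [-0.97, 2.17], [0.19, 2.56], [-1.23, 4.37], [0.02, 3.11], [-2.88, 2.88]. Speed limits (rad/s): [2.39, 2.39, 3.01, 3.14, 3.14, 3.14].

## Interface

Orientations are given as a rotation vector (axis times angle).
In Python, from cell import ctrl gives the robot as it stands.
- The arm moves only by the tool play_rows, never from a script. Its argument "deltas" is a list that holds one entry, the list of rows, each a list of 7 numbers: the turn, a rotation vector about the tool's x, y, z in rad, then the shift along the tool's x, y, z in m, then the finger opening in m, from 0 to 0.0881. A call has 1 to 10 rows; each row is the pose to reach, as a shift and turn from the pose commanded when the call began, along the tool's axes at that moment; what a row does not reach only later rows make up. A row lasts 1/10 s, in which the tool goes at most 50 mm and 8.59 degrees, less where a joint would pass 70% of its speed; a pose out of reach is approached as far as the arm can. A call with a gripper value outside its range is refused whole. The fingers move at their own pace and stop on an object; "grip_force" is the grip in N (left out, the last holds). Time passes only in rows, so rows that repeat a pose let the fingers close. It gives the time, the measured TCP pose, the force and the opening at its end, in the units of the state.
- ctrl.get_state(): the state, without advancing time (a new reading comes with each control period).
- ctrl.camera(name): name is "scene" or "top"; returns a dict with "frame" (400x640x3 uint8, blue, green, red), "intrinsics" (3x3 intrinsics, pixels), "D" ([k1, k2, p1, p2, k3] as OpenCV has them; the pictures are not rectified), "T" (4x4, takes a point from camera to world coordinates). Camera axes: x right, y down, z forward; pixel columns grow to the right and rows downward; lengths in m; the calibration is good to about 2 mm. A picture is of the moment at which its call begins. There is no depth.
- ctrl.job_done(): hands the job in, once; it reports no verdict.
The state is a dict: "time_s": time; "qpos": joint angles; "qvel": joint speeds; "tau": joint torques, N m; "position": TCP position; "tcp_rot": TCP orientation; "force": force on the tool from outside, world axes, zero at the start; "wrist_torque": the same for the moment, N m; "opening": opening from 0.0 (shut) to 1.0 (fully open).
Only numpy, scipy, OpenCV 4.12 (cv2) and the standard library are available. Lean on these libraries where they do the work, as an engineer would, in place of code of your own. Each camera call takes 0.05 s, during which the arm holds its last target. There are 200 camera calls.

## Task

Put the wooden tea box away in the white bay: bring its front up to the blue sill, use the red lug to raise only the front edge a little, with the back edge staying on the bench, rest the front on the sill and let go. Then push the box from behind, over the sill, until it lies flat inside the bay, and press it home with a firm but gentle push against the sprung rubber pad at the far end, never ramming the bay. Leave the other things on the bench where they are.

Things in the scene. Friction and masses are not known exactly. Their poses are not given: they have to be found in the camera images.
- caddy: loose wooden tea box, 120 long (x) x 100 wide (y) x 42 mm high, 0.45 to 0.75 kg; waxed: 1 to 3 N slide it on the bench, up to 8 N over the sill. Origin: centre of its underside; x towards its front (the side that goes in first), z up. A red upright lug, 30 long (x) x 12 mm thick (y), stands on top near the front, 42 to 83 mm above the underside
- caddy_lug (a point): middle of the red lug: 40 mm ahead of the box's centre, 62 mm above its underside; pinch it across the box's y
- caddy_nose (a point): middle of the box's front bottom edge, 60 mm ahead of its centre. The edge is square and will not ride up the sill by itself
- caddy_tail (a point): middle of the box's rear bottom edge, 60 mm behind its centre
- bay: fixed bay on the bench, open on top. Origin on the bench under the middle of the sill, x pointing into the bay, y across, z up. The box goes in along x and lies on the bare bench between two white side rails 26 mm high, 110 mm apart inside, x = 6 to 200 mm. The bay must never get more than 22 N from the box
- bay_sill (a point): middle of the top of the sill, a blue plastic bar across the entrance of the bay, 12 deep (bay x = -6 to 6 mm) and 11 mm high
- bay_end (a point): middle of the top of the white end wall (inner face at bay x = 193 mm, 34 mm high). Before it is a black rubber pad, 76 wide, 8 to 30 mm above the bench, on a spring of 3 N per mm with 6.5 mm travel. Its free face is anywhere from bay x = 130 to 152 mm, unmeasured: feel for it. Home means the pad bears 5 N or more, box friction extra; some spring-back on letting go is fine
- mug_clear: clear glass mug, 80 mm across, 95 mm high, origin under its centre; leave it alone
- mug_amber: amber glass mug, 80 mm across, 95 mm high, origin under its centre; leave it alone
- tin: round green tin with steel screw lid, 94 mm across, 88 mm high, origin under its centre; leave it alone
- strainer: stainless tea strainer, bowl 66 mm across, 30 mm high, handle reaching 100 mm along its x; origin under the bowl; leave it alone
- coaster: red round coaster, 96 mm across, 6 mm thick; leave it alone
- jar: green glass jar with white cap, 72 mm across, 100 mm high, origin under its centre; leave it alone
- spoon: steel spoon with a wooden handle, 150 mm long, lying on the bench; leave it alone
There are look-alikes about, which are no part of the job. What is meant by the bay is not purple, and is the larger of those in its own colour.

How it is judged:
On the way, in this order (a step that is already met when the one before it is completed fails the run):
1. the front of the box rests on the sill, its back on the bench, and the hand has let go (x of caddy_nose in the frame of bay above 0 m and x of caddy in the frame of bay below 0 m and height (world z) of caddy_nose above 0.009 m and height (world z) of caddy_tail below 0.006 m and contact force between the fingers and caddy below 0.2 N), for 0.2 s.
2. the box lies flat behind the sill and is pressed home from behind, with at least 5 N on the pad (x of caddy_tail in the frame of bay above 0.004 m and height (world z) of each of caddy_tail, caddy_nose below 0.004 m and x of the grasp point in the frame of caddy below -0.045 m and contact force between caddy and bay above 5 N), for 0.2 s.
At the end, for the whole second after the job is handed in: The box lies flat on the bench inside the bay (both bottom edges within 4 mm of the bench, tilt under 0.05 rad), its rear bottom edge behind the sill (more than 4 mm past the sill's middle line, the sill's inner face being at 6 mm), in line with the bay within 0.12 rad, released and at rest (x of caddy_tail in the frame of bay above 0.004 m and height (world z) of each of caddy_tail, caddy_nose below 0.004 m and angle between caddy's own z axis and vertical below 0.05 rad and angle between the x axis of caddy and the x axis of bay, either way round below 0.12 rad and linear speed of caddy below 0.01 m/s); the robot touches nothing.
It fails at once if the box loads the bay (sill, rails, pad) with more than 22 N (contact force between caddy and bay above 22 N).
It fails at once if the box is tipped steeply (over 0.4 rad) (angle between caddy's own z axis and vertical above 0.4 rad).
It fails at once if the back edge is lifted off the bench (over 15 mm) before half of the box is over the sill (height (world z) of caddy_tail above 0.015 m and x of caddy in the frame of bay below -0.02 m).
It fails at once if one of the other things is moved (over 15 mm) (distance of any of mug_clear, mug_amber, tin, strainer, coaster, jar, spoon from where it was at the start of the episode above 0.015 m).
It also fails if it takes over 72 s, if anything falls off the work surface, if the arm or the gripper's body presses on something with over 40 N, if the wrist force passes 120 N, or if a joint passes its speed limit or range.

## Working session

There is one attempt and no reset: what is moved stays moved. The work goes in short steps, Python scripts to look and compute and a tool call to move; the robot and the scene stay as the last step left them, time stands still between calls to the robot, and variables do not carry over. Pictures are saved under pics/ and viewed, about 8 in all and at most 12, crops included, and the job is handed in when it is done.

Besides the shell and the picture viewer there is one more tool, called after "Call:" as name([rows], argument=value, ...), one row to a line, values as JSON. play_rows: Moves the arm, as the interface text tells. Its arguments: {"type":"object","properties":{"deltas":{"type":"array"},"grip_force":{"type":"number"}},"required":["deltas"]}

```bash
ls; mkdir -p pics; python3 - <<'E'
from cell import ctrl
import cv2,numpy as np
s=ctrl.get_state(); print(s)
for n in("scene","top"):
    c=ctrl.camera(n); cv2.imwrite(f"pics/{n}0.png",c["frame"]); np.savez(f"pics/{n}0.npz",**{k:np.array(c[k]) for k in c}); print(n,c["intrinsics"],c["D"],c["T"])
E
```

```text
pics
{'time_s': 0.0, 'qpos': array([ 9.32603008e-01,  3.13407132e-01,  1.49840802e+00, -2.11292758e-05,
        1.33102238e+00, -2.23392771e-01]), 'qvel': array([ 7.94014066e-05, -3.91585800e-05,  1.44133307e-04,  2.17754378e-03,
       -1.05428130e-03, -1.87220246e-04]), 'tau': array([-1.13095033e-03, -4.02212441e+01, -2.52271056e+01,  6.93396153e-02,
        3.52426444e-02, -1.41346131e-04]), 'position': array([0.21144171, 0.4802711 , 0.23819395]), 'tcp_rot': array([ 2.63088371e+00,  1.71616299e+00, -1.82232563e-03]), 'force': array([-1.20875334, -0.25802422,  0.34404475]), 'wrist_torque': array([0.06005582, 0.05072751, 0.01659421]), 'opening': 1.0017991582448431}
scene [[367.43349254   0.         320.12905685]
 [  0.         367.43349254 197.06765253]
 [  0.           0.           1.        ]] [0.00618656 0.         0.         0.         0.        ] [[ 0.30439423  0.60219418 -0.73804222  1.57414385]
 [ 0.95247828 -0.20167131  0.22828451 -0.3145991 ]
 [-0.01137034 -0.77245767 -0.63496445  0.92498058]
 [ 0.          0.          0.          1.        ]]
top [[478.88649115   0.         320.41568857]
 [  0.         478.88649115 193.0157984 ]
 [  0.           0.           1.        ]] [-0.01194378  0.          0.          0.          0.        ] [[-9.16253198e-03 -9.79976914e-01  1.98900216e-01  3.14005121e-01]
 [-9.99957060e-01  8.70336174e-03 -3.18272637e-03  1.78331810e-03]
 [ 1.38789783e-03 -1.98920837e-01 -9.80014579e-01  1.40040965e+00]
 [ 0.00000000e+00  0.00000000e+00  0.00000000e+00  1.00000000e+00]]
```

View pics/scene0.png

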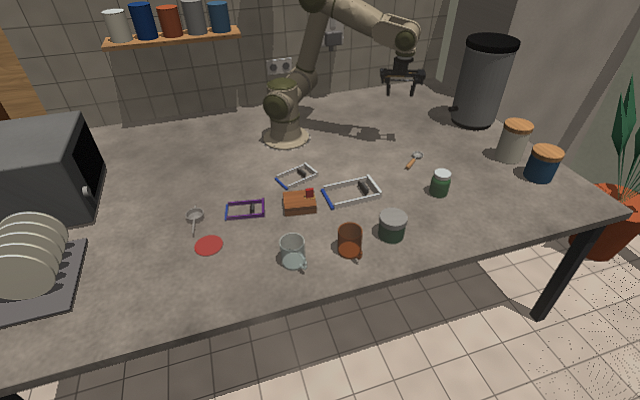

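View pics/top0.png

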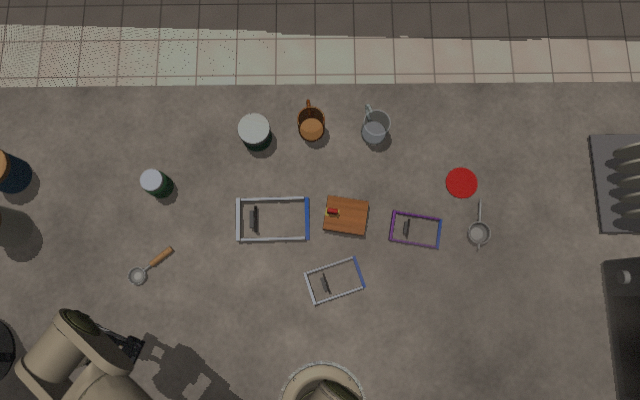

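Top view: three bay look-alikes are the large white one (273,219), a small white one (335,281) and a purple one (415,230). I choose the large white one; its blue sill is at (307,219). The box is at (346,215), with its red lug at (332,211), facing the sill. Next is a close crop of both views to check this.

```bash
python3 - <<'E'
import cv2,numpy as np
t=cv2.imread("pics/top0.png")[180:260,225:385]; s=cv2.imread("pics/scene0.png")[165:225,270:390]
a=cv2.resize(t,None,fx=5,fy=5,interpolation=cv2.INTER_CUBIC)
cv2.imwrite("pics/ctop.png",a)
cv2.imwrite("pics/csc.png",cv2.resize(s,None,fx=6.5,fy=6.5,interpolation=cv2.INTER_CUBIC))
E
```

```text
(no output)
```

View pics/ctop.png

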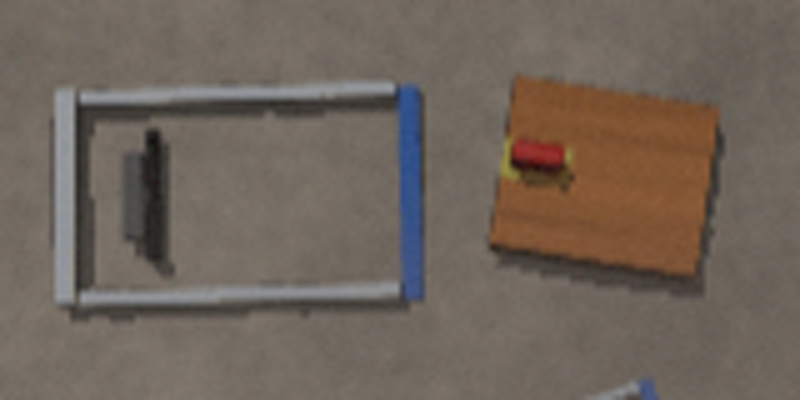

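View pics/csc.png

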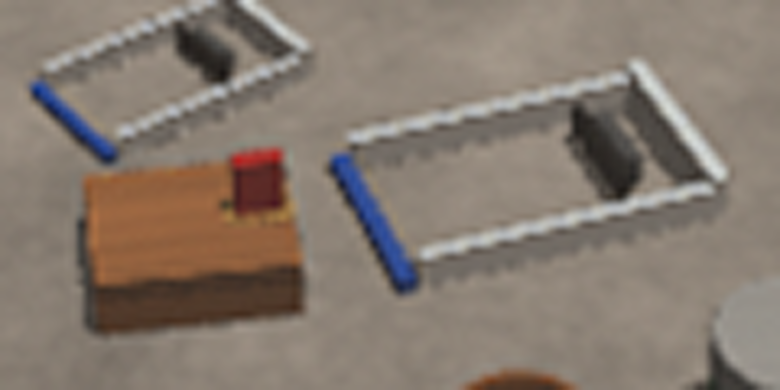

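The crops confirm the choice. Top crop: box top corners are (517,76), (718,106), (695,276) and (490,246), and the sill runs from (408,86) to (413,300). The box is turned a few degrees relative to the bay and lies about 40 mm short of the sill. Next I triangulate.

```bash
cat > h.py <<'E'
import cv2,numpy as np
def load(n): return np.load(f"pics/{n}.npz")
def ray(c,p):
    u=cv2.undistortPoints(np.array([[p]],float),c["intrinsics"],c["D"])[0,0]
    return c["T"][:3,3],c["T"][:3,:3]@np.r_[u,1]
def onz(c,p,z):
    o,d=ray(c,p); return o+d*(z-o[2])/d[2]
def tri(c1,p1,c2,p2):
    (o1,d1),(o2,d2)=ray(c1,p1),ray(c2,p2)
    s=np.linalg.lstsq(np.c_[d1,-d2],o2-o1,rcond=None)[0]; a,b=o1+s[0]*d1,o2+s[1]*d2
    return (a+b)/2,np.linalg.norm(a-b)
def proj(c,P):
    T=np.linalg.inv(c["T"]); return cv2.projectPoints(np.atleast_2d(P).astype(float),cv2.Rodrigues(T[:3,:3])[0],T[:3,3],c["intrinsics"],c["D"])[0][:,0]
E
python3 - <<'E'
from h import *
np.set_printoptions(precision=4,suppress=True)
t,s=load("top0"),load("scene0")
T=lambda x,y:np.array([225+(x+.5)/5-.5,180+(y+.5)/5-.5]); S=lambda x,y:np.array([270+(x+.5)/6.5-.5,165+(y+.5)/6.5-.5])
for n,a,b in[("lugtop",T(538,154),S(257,160)),("boxrearleft? ",T(718,106),S(95,285)),("boxfront",T(517,76),S(302,263)),("rear inner",T(695,276),S(85,176)),("sillA",T(408,86),S(408,282)),("sillB",T(413,300),S(340,158)),("endA",T(65,88),S(720,178)),("endB",T(67,302),S(637,63))]:
    print(n,*tri(t,a,s,b))
B=np.array([onz(t,T(*p),.042) for p in[(517,76),(718,106),(695,276),(490,246)]]);c=B.mean(0);f=(B[0]+B[3]-B[1]-B[2])/2
print("box",c,np.linalg.norm(f),np.degrees(np.arctan2(f[1],f[0])),np.linalg.norm(B[0]-B[3]), (B[0]-B[3]))
print("lug top",onz(t,T(538,154),.083), "pred",c+f/np.linalg.norm(f)*.04)
a,b=onz(t,T(408,86),.011),onz(t,T(413,300),.011);e1,e2=onz(t,T(65,88),.034),onz(t,T(67,302),.034)
m=(a+b)/2;e=(e1+e2)/2;print("sill",m,"end",e,np.linalg.norm((e-m)[:2]),"angle",np.degrees(np.arctan2((e-m)[1],(e-m)[0])),a-b,e1-e2)
E
```

```text
lugtop [ 0.5325 -0.035   0.078 ] 7.152525957958976e-05
boxrearleft?  [ 0.5659 -0.1408  0.0398] 0.0005968804175194832
boxfront [ 0.5847 -0.0247  0.0398] 0.000262507794223076
rear inner [ 0.4676 -0.1242  0.0398] 0.000735643779418786
sillA [0.5854 0.0393 0.0084] 0.0004099731714962931
sillB [0.459  0.0376 0.0065] 0.0012551119071898386
endA [0.5812 0.2379 0.0324] 0.0010842091811649308
endB [0.4572 0.2357 0.0321] 0.003064498424304382
box [ 0.5257 -0.0743  0.042 ] 0.11758429594685318 80.97210123493902 0.1000949899219202 [ 0.0987 -0.0166  0.    ]
lug top [ 0.5317 -0.0349  0.083 ] pred [ 0.5319 -0.0348  0.042 ]
sill [0.5216 0.0381 0.011 ] end [0.5188 0.236  0.034 ] 0.1979118942144927 angle 90.82461992587467 [0.1266 0.0025 0.    ] [0.1245 0.0043 0.    ]
```

```bash
cat > mv.py <<'E'
# python3 mv.py x y z yaw_deg pitch_deg : shift/turn in tool axes from the measured pose (yaw of tool x; pitch + = front up)
import sys,numpy as np
from scipy.spatial.transform import Rotation as Ro
from cell import ctrl
np.set_printoptions(precision=4,suppress=True)
def tgt(yaw,pitch):
    c,s=np.cos(np.radians(yaw)),np.sin(np.radians(yaw))
    return Ro.from_matrix(np.c_[[c,s,0],[s,-c,0],[0,0,-1]])*Ro.from_rotvec([np.radians(pitch),0,0])
if __name__=="__main__":
    x,y,z,w,p=map(float,sys.argv[1:6]); st=ctrl.get_state(); R=Ro.from_rotvec(st["tcp_rot"])
    rv=(R.inv()*tgt(w,p)).as_rotvec(); d=R.inv().apply(np.array([x,y,z])-st["position"])
    print("t",st["time_s"],"pos",st["position"],"F",st["force"]); print("turn",rv,"shift",d)
E
python3 mv.py .532 -.035 .13 -9 0; python3 - <<'E'
from h import *
t=load("top0")
for n,p,z in[("amber",(311,130),.02),("clear",(375,130),.02),("tin",(258,142),.04)]: print(n,onz(t,p,z))
E
```

```text
t 0.1 pos [0.2115 0.4803 0.2382] F [-0.7704  0.0482  0.0322]
turn [0.0005 0.0011 1.3131] shift [-0.3423  0.5011  0.1085]
amber [0.78876904 0.02397833 0.02      ]
clear [ 0.78711848 -0.16951965  0.02      ]
tin [0.74599977 0.1808974  0.04      ]
```

Call:
play_rows([
  [[0, 0, 0.131, -0.034, 0.05, 0.011, 0.088], [0, 0, 0.263, -0.068, 0.1, 0.022, 0.088], [0, 0, 0.394, -0.103, 0.15, 0.033, 0.088], [0, 0, 0.525, -0.137, 0.2, 0.043, 0.088], [0, 0, 0.657, -0.171, 0.25, 0.054, 0.088], [0, 0, 0.788, -0.205, 0.3, 0.065, 0.088], [0, 0, 0.919, -0.24, 0.35, 0.076, 0.088], [0, 0, 1.05, -0.274, 0.4, 0.087, 0.088], [0, 0, 1.182, -0.308, 0.451, 0.098, 0.088], [0, 0, 1.313, -0.342, 0.501, 0.109, 0.088]],
])

```text
time_s: 1.1
position: [0.4721, 0.0606, 0.15]
tcp_rot: [-3.131, 0.255, 0.0]
force: [-0.1, 0.9, 0.1]
opening: 0.996
```

Call:
play_rows([
  [[0, 0, 0, 0, 0, 0, 0.088], [0, 0, 0, 0, 0, 0, 0.088], [0, 0, 0, 0, 0, 0, 0.088]],
])

```text
time_s: 1.4
position: [0.471, 0.0634, 0.1505]
tcp_rot: [-3.132, 0.244, 0.001]
force: [-0.1, 0.1, 0.4]
opening: 0.999
```

```bash
python3 mv.py .532 -.035 .047 -9 0
```

```text
t 1.4 pos [0.471  0.0634 0.1505] F [-0.1123  0.1479  0.361 ]
turn [-0.0001  0.0004  0.0018] shift [0.0755 0.0878 0.1034]
```

Call:
play_rows([
  [[0, 0, 0, 0.025, 0.03, 0.01, 0.088], [0, 0, 0, 0.05, 0.06, 0.025, 0.088], [0, 0, 0.001, 0.0755, 0.088, 0.04, 0.088], [0, 0, 0.001, 0.0755, 0.088, 0.06, 0.088], [0, 0, 0.001, 0.0755, 0.088, 0.075, 0.088], [0, 0, 0.001, 0.0755, 0.088, 0.09, 0.088], [0, 0, 0.001, 0.0755, 0.088, 0.098, 0.088], [0, 0, 0.001, 0.0755, 0.088, 0.1035, 0.088], [0, 0, 0.001, 0.0755, 0.088, 0.1035, 0.088]],
])

```text
time_s: 2.3
position: [0.5322, -0.0355, 0.0469]
tcp_rot: [-3.132, 0.246, 0.001]
force: [-0.2, 0.3, -0.3]
opening: 0.999
```

```bash
python3 mv.py .532 -.035 .047 -9 0; python3 - <<'E'
from cell import ctrl
import cv2,numpy as np
c=ctrl.camera("scene"); np.savez("pics/scene1.npz",**{k:np.array(c[k]) for k in c})
cv2.imwrite("pics/s1.png",cv2.resize(c["frame"][140:230,250:400],None,fx=5,fy=5,interpolation=cv2.INTER_CUBIC))
E
```

```text
t 2.3 pos [ 0.5322 -0.0355  0.0469] F [-0.2085  0.2613 -0.2514]
turn [-0.0001  0.0004  0.0002] shift [-0.0003 -0.0005 -0.0001]
```

View pics/s1.png

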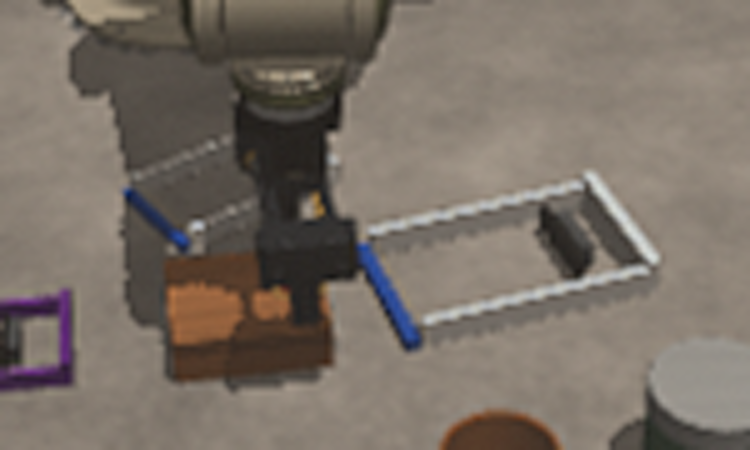

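The hand straddles the lug, with a finger at (305,290), and the box has not moved. Now I close.

Call:
play_rows([
  [[0, 0, 0, 0, 0, 0, 0.03], [0, 0, 0, 0, 0, 0, 0.015], [0, 0, 0, 0, 0, 0, 0.008], [0, 0, 0, 0, 0, 0, 0.008], [0, 0, 0, 0, 0, 0, 0.008], [0, 0, 0, 0, 0, 0, 0.008], [0, 0, 0, 0, 0, 0, 0.008], [0, 0, 0, 0, 0, 0, 0.008]],
], grip_force=20)

```text
time_s: 3.15
position: [0.5323, -0.0362, 0.0469]
tcp_rot: [-3.132, 0.248, 0.0]
force: [-0.8, 0.6, -0.1]
opening: 0.297
```

Call:
play_rows([
  [[0, 0, 0, 0, 0, 0, 0.008], [0, 0, 0, 0, 0, 0, 0.008], [0, 0, 0, 0, 0, 0, 0.008], [0, 0, 0, 0, 0, 0, 0.008], [0, 0, 0, 0, 0, 0, 0.008], [0, 0, 0, 0, 0, 0, 0.008]],
])

```text
time_s: 3.75
position: [0.5324, -0.0362, 0.0469]
tcp_rot: [3.132, -0.248, 0.0]
force: [1.6, -0.4, -0.5]
opening: 0.135
```

```bash
python3 mv.py .5222 .005 .047 1 0
```

```text
t 3.75 pos [ 0.5324 -0.0362  0.0469] F [ 1.619  -0.3896 -0.5387]
turn [ 0.     -0.0002 -0.1755] shift [-0.0165 -0.0391 -0.0001]
```

Call:
play_rows([
  [[0, 0, -0.022, -0.002, -0.005, 0, 0.008], [0, 0, -0.044, -0.004, -0.01, 0, 0.008], [0, 0, -0.066, -0.006, -0.015, 0, 0.008], [0, 0, -0.088, -0.008, -0.02, 0, 0.008], [0, 0, -0.11, -0.01, -0.024, 0, 0.008], [0, 0, -0.132, -0.012, -0.029, 0, 0.008], [0, 0, -0.154, -0.0145, -0.034, 0, 0.008], [0, 0, -0.1755, -0.0165, -0.039, 0, 0.008], [0, 0, -0.1755, -0.0165, -0.039, 0, 0.008], [0, 0, -0.1755, -0.0165, -0.039, 0, 0.008]],
])

```text
time_s: 4.75
position: [0.522, 0.0056, 0.0469]
tcp_rot: [-3.141, -0.028, 0.0]
force: [0.1, 2.6, 2.1]
opening: 0.134
```

```bash
python3 mv.py .5222 .005 .047 1 0; python3 - <<'E'
from cell import ctrl
import cv2,numpy as np
c=ctrl.camera("top"); np.savez("pics/top2.npz",**{k:np.array(c[k]) for k in c})
cv2.imwrite("pics/t2.png",cv2.resize(c["frame"][170:270,230:390],None,fx=5,fy=5,interpolation=cv2.INTER_CUBIC))
E
```

```text
t 4.75 pos [0.522  0.0056 0.0469] F [0.1    2.5675 2.1301]
turn [-0.0009  0.0003  0.0001] shift [ 0.0002  0.0006 -0.0001]
```

View pics/t2.png

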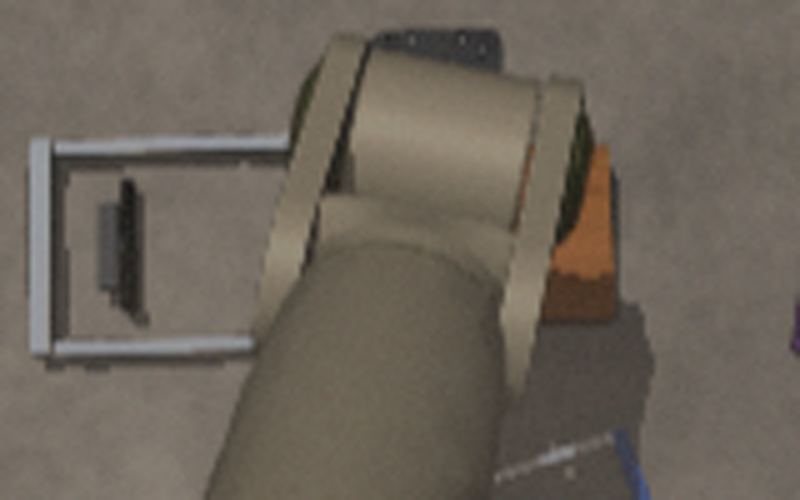

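```bash
python3 - <<'E'
from h import *
np.set_printoptions(precision=4,suppress=True)
t=load("top2"); T=lambda x,y:np.array([230+(x+.5)/5-.5,170+(y+.5)/5-.5])
a,b=onz(t,T(607,146),.042),onz(t,T(615,322),.042); print(a,b,(a+b)/2,np.degrees(np.arctan2((a-b)[1],(a-b)[0])))
E
```

```text
[ 0.5719 -0.0908  0.042 ] [ 0.4699 -0.0931  0.042 ] [ 0.5209 -0.092   0.042 ] 1.309617729410589
```

Call:
play_rows([
  [[0.025, 0, 0, 0, 0.0012, -0.0025, 0.008], [0.05, 0, 0, 0, 0.0025, -0.0049, 0.008], [0.075, 0, 0, 0, 0.0038, -0.0073, 0.008], [0.1, 0, 0, 0, 0.0052, -0.0096, 0.008], [0.125, 0, 0, 0, 0.0066, -0.0119, 0.008], [0.125, 0, 0, 0, 0.0066, -0.0119, 0.008], [0.125, 0, 0, 0, 0.0066, -0.0119, 0.008]],
])

```text
time_s: 5.5
position: [0.5221, -0.0019, 0.0585]
tcp_rot: [-3.017, -0.026, 0.002]
force: [0.2, -0.5, -5.0]
opening: 0.134
```

```bash
python3 mv.py .5216 .0222 .059 1 7.16; python3 - <<'E'
from cell import ctrl
import cv2,numpy as np
c=ctrl.camera("scene"); np.savez("pics/scene3.npz",**{k:np.array(c[k]) for k in c})
cv2.imwrite("pics/s3.png",cv2.resize(c["frame"][150:225,270:380],None,fx=7,fy=7,interpolation=cv2.INTER_CUBIC))
E
```

```text
t 5.5 pos [ 0.5221 -0.0019  0.0585] F [ 0.2372 -0.4755 -4.9983]
turn [ 0.0006  0.0004 -0.0004] shift [-0.0001 -0.024   0.0025]
```

View pics/s3.png

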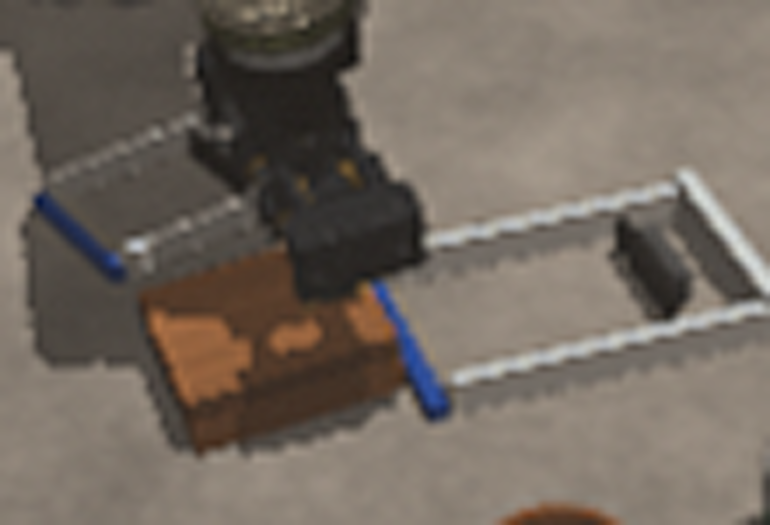

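Front raised: the lug is held, a shadow shows under the front edge and the tail is down near (200,445). Now forward 22 mm.

Call:
play_rows([
  [[0, 0, 0, 0, -0.004, 0.0005, 0.008], [0, 0, 0, 0, -0.008, 0.001, 0.008], [0, 0, 0, 0, -0.012, 0.0015, 0.008], [0, 0, 0, 0, -0.016, 0.002, 0.008], [0, 0, 0, 0, -0.02, 0.0025, 0.008], [0, 0, 0, 0, -0.0225, 0.0028, 0.008], [0, 0, 0, 0, -0.0225, 0.0028, 0.008], [0, 0, 0, 0, -0.0225, 0.0028, 0.008]],
])

```text
time_s: 6.35
position: [0.5219, 0.0212, 0.0589]
tcp_rot: [-3.016, -0.026, 0.002]
force: [0.3, 0.9, -2.6]
opening: 0.133
```

```bash
python3 mv.py .5216 .0216 .0569 1 6.1
```

```text
t 6.35 pos [0.5219 0.0212 0.0589] F [ 0.3199  0.894  -2.6353]
turn [-0.0188  0.      0.0001] shift [-0.0003 -0.0001  0.002 ]
```

Call:
play_rows([
  [[-0.01, 0, 0, 0, -0.0005, 0.001, 0.008], [-0.019, 0, 0, 0, -0.0009, 0.0018, 0.008], [-0.019, 0, 0, 0, -0.0009, 0.0018, 0.008], [-0.019, 0, 0, 0, -0.0009, 0.0018, 0.008]],
])

```text
time_s: 6.75
position: [0.5219, 0.0221, 0.0571]
tcp_rot: [-3.036, -0.027, 0.001]
force: [0.7, -0.3, -4.3]
opening: 0.133
```

Call:
play_rows([
  [[0, 0, 0, 0, 0, 0, 0.02], [0, 0, 0, 0, 0, 0, 0.03], [0, 0, 0, 0, 0, 0, 0.04], [0, 0, 0, 0, 0, 0, 0.05], [0, 0, 0, 0, 0, 0, 0.05], [0, 0, 0, 0, 0, 0, 0.05], [0, 0, 0, 0, 0, 0, 0.05], [0, 0, 0, 0, 0, 0, 0.05]],
])

```text
time_s: 7.55
position: [0.5218, 0.0222, 0.0572]
tcp_rot: [-3.035, -0.026, 0.001]
force: [-0.2, -0.4, 0.2]
opening: 0.568
```

```bash
python3 mv.py .5216 .0222 .14 1 0
```

```text
t 7.55 pos [0.5218 0.0222 0.0572] F [-0.2356 -0.4124  0.204 ]
turn [-0.1061  0.      0.    ] shift [-0.0002 -0.0088 -0.0824]
```

Call:
play_rows([
  [[0, 0, 0, 0, -0.002, -0.02, 0.05], [0, 0, 0, 0, -0.004, -0.04, 0.05], [0, 0, 0, 0, -0.007, -0.07, 0.05], [0, 0, 0, 0, 0.04, -0.08, 0.05], [0, 0, 0, 0, 0.085, -0.075, 0.05], [0, 0, 0, 0, 0.13, -0.07, 0.05], [0, 0, 0, 0, 0.15, -0.065, 0.05], [0, 0, 0, 0, 0.15, -0.065, 0.05]],
])

```text
time_s: 8.35
position: [0.5241, -0.136, 0.105]
tcp_rot: [-3.035, -0.021, 0.003]
force: [0.0, -0.3, -0.4]
opening: 0.563
```

```bash
python3 mv.py .5245 -.125 .016 1 17; python3 - <<'E'
from cell import ctrl
import cv2,numpy as np
cs=ctrl.camera("scene");ct=ctrl.camera("top")
np.savez("pics/scene4.npz",**{k:np.array(cs[k]) for k in cs});np.savez("pics/top4.npz",**{k:np.array(ct[k]) for k in ct})
a=cv2.resize(cs["frame"][165:225,270:390],(800,400),interpolation=cv2.INTER_CUBIC);b=cv2.resize(ct["frame"][200:240,290:370],(800,400),interpolation=cv2.INTER_CUBIC)
cv2.imwrite("pics/s4.png",np.vstack([a,b])[:,:].copy()); cv2.imwrite("pics/s4.png",cv2.resize(np.vstack([a,b]),(600,600)))
E
```

```text
t 8.35 pos [ 0.5241 -0.136   0.105 ] F [ 0.0393 -0.2799 -0.354 ]
turn [ 0.1902  0.0006 -0.0034] shift [ 0.0007 -0.0015  0.0896]
```

View pics/s4.png

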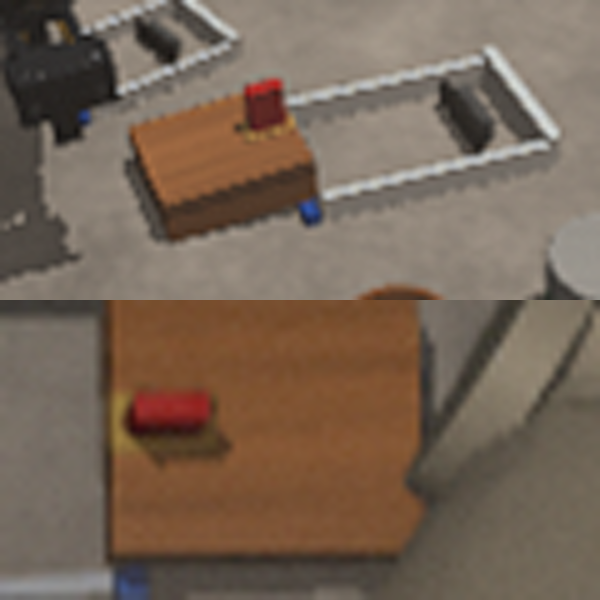

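Scene half: the box front is on the sill, with the blue end showing at (310,210), the tail on the bench and the hand clear. Next I check lateral alignment numerically.

```bash
python3 - <<'E'
from h import *
np.set_printoptions(precision=4,suppress=True)
t=load("top4"); s=load("scene4");T=lambda x,y:np.array([290+(x+.5)/7.5-.5,200+(y-300+.5)/7.5-.5])
S=lambda x,y:np.array([270+(x+.5)/5-.5,165+(y+.5)/5-.5])
sm=np.array([.5216,.0381]);f=np.array([-.0157,.9999]);g=np.array([-.9999,-.0157])
def bay(P): d=P[:2]-sm; return np.array([d@f,d@g])*1e3
print("lug",bay(onz(t,T(172,412),.093)), tri(t,T(172,412),s,S(264,86)))
print("front near corner",bay(onz(t,T(108,556),.0535)))
print("rear near",bay(onz(t,T(400,556),.043)))
E
```

```text
lug [-18.1144   2.8558] (array([0.5197, 0.0207, 0.0899]), np.float64(0.0014013319780291846))
front near corner [ 7.5894 50.8308]
rear near [-102.7748   52.3405]
```

Call:
play_rows([
  [[0.06, 0, -0.001, -0.0005, 0, 0.02, 0.05], [0.12, 0, -0.002, -0.0005, 0, 0.04, 0.05], [0.19, 0, -0.0035, -0.0005, 0, 0.06, 0.05], [0.19, 0, -0.0035, -0.0005, -0.001, 0.08, 0.05], [0.19, 0, -0.0035, -0.0005, -0.0015, 0.089, 0.05], [0.19, 0, -0.0035, -0.0005, -0.0015, 0.089, 0.05], [0.19, 0, -0.0035, -0.0005, -0.0015, 0.089, 0.05]],
])

```text
time_s: 9.15
position: [0.5244, -0.1225, 0.0186]
tcp_rot: [-2.846, -0.032, 0.002]
force: [-0.1, 0.4, 0.0]
opening: 0.567
```

```bash
python3 mv.py .523 -.095 .016 1 17
```

```text
t 9.15 pos [ 0.5244 -0.1225  0.0186] F [-0.1174  0.3879  0.01  ]
turn [ 0.0015 -0.0004  0.0049] shift [-0.0008 -0.0256  0.0105]
```

Call:
play_rows([
  [[0, 0, 0.004, 0, -0.01, 0.005, 0.05], [0, 0, 0.004, -0.0008, -0.019, 0.0085, 0.05], [0, 0, 0.004, -0.0008, -0.0256, 0.0105, 0.05], [0, 0, 0.004, -0.0008, -0.0294, 0.0117, 0.05], [0, 0, 0.004, -0.0008, -0.0332, 0.0128, 0.05], [0, 0, 0.004, -0.0008, -0.037, 0.014, 0.05], [0, 0, 0.004, -0.0008, -0.0409, 0.0152, 0.05], [0, 0, 0.004, -0.0008, -0.0447, 0.0163, 0.05]],
])

```text
time_s: 9.95
position: [0.5223, -0.0757, 0.0151]
tcp_rot: [-2.846, -0.024, 0.003]
force: [-0.1, -3.6, 0.7]
opening: 0.566
```

Call:
play_rows([
  [[0, 0, 0, 0, -0.0038, 0.0012, 0.05], [0, 0, 0, 0, -0.0076, 0.0023, 0.05], [0, 0, 0, 0, -0.0115, 0.0035, 0.05], [0, 0, 0, 0, -0.0153, 0.0047, 0.05], [0, 0, 0, 0, -0.0191, 0.0058, 0.05], [0, 0, 0, 0, -0.0229, 0.007, 0.05], [0, 0, 0, 0, -0.0229, 0.007, 0.05]],
])

```text
time_s: 10.65
position: [0.5216, -0.0508, 0.015]
tcp_rot: [-2.845, -0.025, 0.005]
force: [-0.7, -0.8, 0.7]
opening: 0.57
```

```bash
python3 mv.py .5225 -.09 .03 1 0; python3 - <<'E'
from cell import ctrl
import cv2,numpy as np
cs=ctrl.camera("scene")
np.savez("pics/scene5.npz",**{k:np.array(cs[k]) for k in cs})
cv2.imwrite("pics/s5.png",cv2.resize(cs["frame"][155:225,275:375],None,fx=7,fy=7,interpolation=cv2.INTER_CUBIC))
E
```

```text
t 10.65 pos [ 0.5216 -0.0508  0.015 ] F [-0.7081 -0.7875  0.7241]
turn [-0.2966  0.0008 -0.0001] shift [ 0.0002  0.0331 -0.0258]
```

View pics/s5.png

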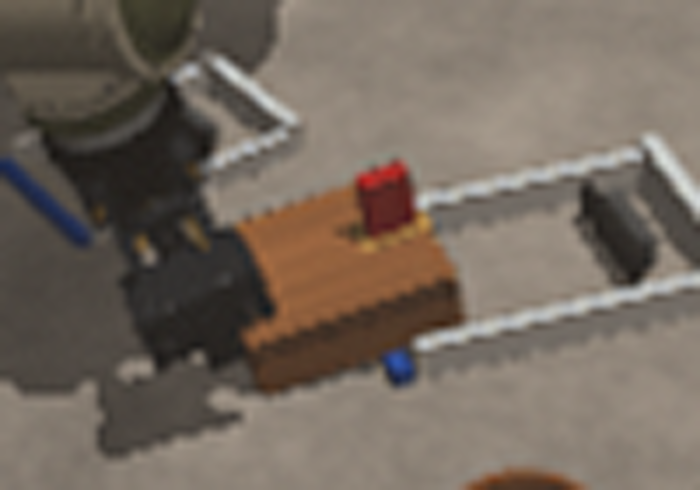

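Box 40 mm over the sill and straight, tail still on the bench. I keep pushing low until it is about to tip.

Call:
play_rows([
  [[0, 0, 0, 0, -0.0029, 0.0009, 0.05], [0, 0, 0, 0, -0.0057, 0.0017, 0.05], [0, 0, 0, 0, -0.0086, 0.0026, 0.05], [0, 0, 0, 0, -0.0096, 0.0029, 0.05], [0, 0, 0, 0, -0.0096, 0.0029, 0.05]],
])

```text
time_s: 11.2
position: [0.5215, -0.0413, 0.0151]
tcp_rot: [-2.845, -0.024, 0.004]
force: [0.1, -1.8, -0.2]
opening: 0.567
```

Call:
play_rows([
  [[0, 0, 0, 0, 0.01, -0.003, 0.05], [0, 0, 0, 0, 0.03, -0.009, 0.05], [-0.1, 0, 0, 0, 0.033, -0.012, 0.05], [-0.2, 0, 0, 0, 0.033, -0.012, 0.05], [-0.297, 0, 0, 0, 0.033, -0.012, 0.05], [-0.297, 0, 0, 0, 0.033, -0.012, 0.05], [-0.297, 0, 0, 0, 0.033, -0.012, 0.05]],
])

```text
time_s: 11.9
position: [0.5221, -0.0765, 0.0169]
tcp_rot: [-3.14, -0.027, 0.002]
force: [0.6, -0.8, 0.8]
opening: 0.568
```

```bash
python3 mv.py .522 -.05 .019 1 0
```

```text
t 11.9 pos [ 0.5221 -0.0765  0.0169] F [ 0.5927 -0.7854  0.8296]
turn [-0.0016  0.001   0.    ] shift [ 0.0004 -0.0265 -0.0021]
```

Call:
play_rows([
  [[0, 0, 0, 0, -0.012, -0.003, 0.05], [0, 0, 0, 0, -0.022, -0.003, 0.05], [0, 0, 0, 0, -0.026, -0.003, 0.05], [0, 0, 0, 0, -0.03, -0.003, 0.05], [0, 0, 0, 0, -0.034, -0.003, 0.05], [0, 0, 0, 0, -0.038, -0.003, 0.05], [0, 0, 0, 0, -0.042, -0.003, 0.05], [0, 0, 0, 0, -0.046, -0.003, 0.05], [0, 0, 0, 0, -0.05, -0.003, 0.05], [0, 0, 0, 0, -0.05, -0.003, 0.05]],
])

```text
time_s: 12.9
position: [0.521, -0.0259, 0.0197]
tcp_rot: [3.141, 0.027, -0.002]
force: [0.2, -0.5, 0.3]
opening: 0.568
```

```bash
python3 mv.py .521 .03 .02 1 0; python3 - <<'E'
from cell import ctrl
import cv2,numpy as np
cs=ctrl.camera("scene")
cv2.imwrite("pics/s6.png",cv2.resize(cs["frame"][155:225,275:385],None,fx=7,fy=7,interpolation=cv2.INTER_CUBIC))
E
```

```text
t 12.9 pos [ 0.521  -0.0259  0.0197] F [ 0.1812 -0.4609  0.2501]
turn [0.0005 0.0011 0.    ] shift [ 0.0009 -0.0559 -0.0003]
```

View pics/s6.png

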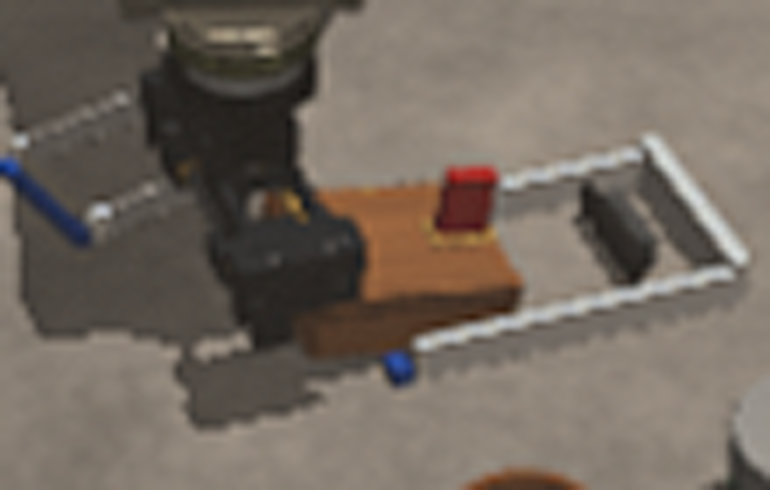

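The box has tipped: the nose is down between the rails, at (515,300), and the tail is raised. I push on slowly.

Call:
play_rows([
  [[0, 0, 0, 0.0005, -0.005, 0, 0.05], [0, 0, 0, 0.0005, -0.01, 0, 0.05], [0, 0, 0, 0.0005, -0.015, 0, 0.05], [0, 0, 0, 0.0005, -0.02, 0, 0.05], [0, 0, 0, 0.0005, -0.025, 0, 0.05], [0, 0, 0, 0.0005, -0.03, 0, 0.05]],
])

```text
time_s: 13.55
position: [0.5212, 0.0039, 0.0198]
tcp_rot: [3.14, 0.027, -0.001]
force: [-0.2, -2.2, -0.3]
opening: 0.565
```

Call:
play_rows([
  [[0, 0, 0, 0, -0.004, 0, 0.05], [0, 0, 0, 0, -0.008, 0, 0.05], [0, 0, 0, 0, -0.012, 0, 0.05], [0, 0, 0, 0, -0.016, 0, 0.05], [0, 0, 0, 0, -0.02, 0, 0.05], [0, 0, 0, 0, -0.024, 0, 0.05]],
])

```text
time_s: 14.15
position: [0.5208, 0.0277, 0.0198]
tcp_rot: [3.14, 0.027, -0.001]
force: [0.5, -1.6, 0.4]
opening: 0.566
```

Call:
play_rows([
  [[0, 0, 0, 0, -0.002, 0, 0.05], [0, 0, 0, 0, -0.004, 0, 0.05], [0, 0, 0, 0, -0.006, 0, 0.05], [0, 0, 0, 0, -0.008, 0, 0.05], [0, 0, 0, 0, -0.008, 0, 0.05]],
])

```text
time_s: 14.65
position: [0.5207, 0.0358, 0.0198]
tcp_rot: [3.141, 0.027, -0.001]
force: [0.1, 0.6, 0.0]
opening: 0.568
```

Call:
play_rows([
  [[0, 0, 0, 0, -0.0015, 0, 0.05], [0, 0, 0, 0, -0.003, 0, 0.05], [0, 0, 0, 0, -0.003, 0, 0.05]],
])

```text
time_s: 14.95
position: [0.5207, 0.0385, 0.0199]
tcp_rot: [3.14, 0.027, -0.0]
force: [0.1, -0.6, 0.9]
opening: 0.571
```

Call:
play_rows([
  [[0, 0, 0, 0, -0.0015, 0, 0.05], [0, 0, 0, 0, -0.003, 0, 0.05], [0, 0, 0, 0, -0.003, 0, 0.05]],
])

```text
time_s: 15.25
position: [0.5207, 0.0416, 0.0199]
tcp_rot: [3.141, 0.027, -0.0]
force: [0.2, -0.9, 0.4]
opening: 0.567
```

Call:
play_rows([
  [[0, 0, 0, 0, -0.001, 0, 0.05], [0, 0, 0, 0, -0.002, 0, 0.05], [0, 0, 0, 0, -0.003, 0, 0.05]],
])

```text
time_s: 15.55
position: [0.5206, 0.0444, 0.0198]
tcp_rot: [3.14, 0.027, -0.001]
force: [-0.4, -3.3, 0.9]
opening: 0.568
```

```bash
python3 - <<'E'
from cell import ctrl
import cv2,numpy as np
cs=ctrl.camera("scene")
np.savez("pics/scene7.npz",**{k:np.array(cs[k]) for k in cs})
cv2.imwrite("pics/s7.png",cv2.resize(cs["frame"][155:220,295:395],None,fx=8,fy=8,interpolation=cv2.INTER_CUBIC))
E
```

```text
(no output)
```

View pics/s7.png

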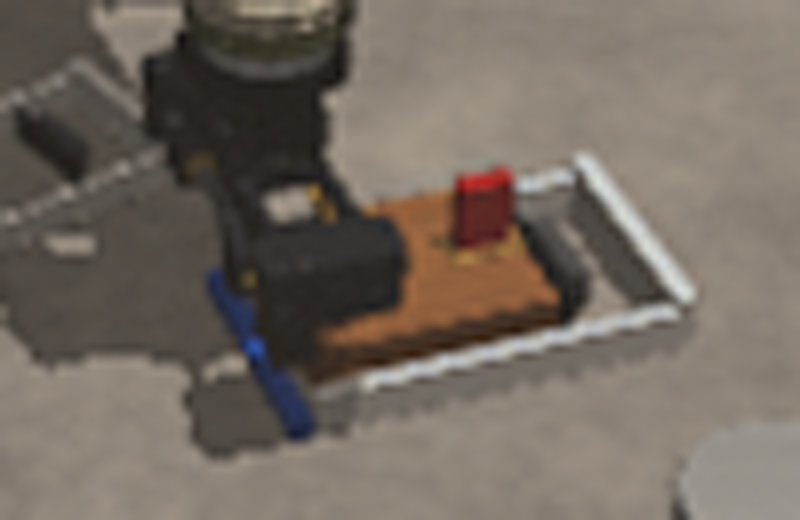

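The box lies flat in the bay, its front at the black pad, near (565,290). Now I feel forward in small steps.

Call:
play_rows([
  [[0, 0, 0, 0, -0.001, 0, 0.05], [0, 0, 0, 0, -0.001, 0, 0.05]],
])

```text
time_s: 15.8
position: [0.5206, 0.0456, 0.0198]
tcp_rot: [3.141, 0.027, -0.001]
force: [1.0, -1.0, 1.9]
opening: 0.566
```

Call:
play_rows([
  [[0, 0, 0, 0, -0.001, 0, 0.05], [0, 0, 0, 0, -0.001, 0, 0.05]],
])

```text
time_s: 16.0
position: [0.5206, 0.0465, 0.0198]
tcp_rot: [3.141, 0.027, -0.001]
force: [-0.8, -1.6, 1.8]
opening: 0.567
```

Call:
play_rows([
  [[0, 0, 0, 0, -0.001, 0, 0.05], [0, 0, 0, 0, -0.001, 0, 0.05]],
])

```text
time_s: 16.2
position: [0.5205, 0.0475, 0.0198]
tcp_rot: [3.141, 0.027, -0.001]
force: [0.1, -2.3, 1.5]
opening: 0.566
```

Call:
play_rows([
  [[0, 0, 0, 0, -0.001, 0, 0.05], [0, 0, 0, 0, -0.001, 0, 0.05]],
])

```text
time_s: 16.4
position: [0.5205, 0.0485, 0.0198]
tcp_rot: [3.141, 0.027, -0.001]
force: [0.1, -2.1, 0.8]
opening: 0.566
```

Call:
play_rows([
  [[0, 0, 0, 0, -0.001, 0, 0.05], [0, 0, 0, 0, -0.001, 0, 0.05]],
])

```text
time_s: 16.6
position: [0.5205, 0.0496, 0.0198]
tcp_rot: [3.141, 0.027, -0.001]
force: [0.2, -1.9, 1.2]
opening: 0.568
```

Call:
play_rows([
  [[0, 0, 0, 0, -0.001, 0, 0.05], [0, 0, 0, 0, -0.001, 0, 0.05]],
])

```text
time_s: 16.8
position: [0.5204, 0.0506, 0.0198]
tcp_rot: [3.141, 0.027, -0.001]
force: [0.5, -1.8, 2.2]
opening: 0.565
```

Call:
play_rows([
  [[0, 0, 0, 0, -0.001, 0, 0.05], [0, 0, 0, 0, -0.002, 0, 0.05], [0, 0, 0, 0, -0.002, 0, 0.05]],
])

```text
time_s: 17.1
position: [0.5204, 0.0526, 0.0198]
tcp_rot: [3.141, 0.027, -0.001]
force: [0.7, -2.0, 1.2]
opening: 0.568
```

Call:
play_rows([
  [[0, 0, 0, 0, -0.001, 0, 0.05], [0, 0, 0, 0, -0.001, 0, 0.05]],
])

```text
time_s: 17.3
position: [0.5204, 0.0536, 0.0198]
tcp_rot: [3.141, 0.027, -0.001]
force: [0.3, -2.5, 1.2]
opening: 0.565
```

Call:
play_rows([
  [[0, 0, 0, 0, -0.001, 0, 0.05], [0, 0, 0, 0, -0.002, 0, 0.05], [0, 0, 0, 0, -0.002, 0, 0.05]],
])

```text
time_s: 17.6
position: [0.5204, 0.0553, 0.0197]
tcp_rot: [3.14, 0.027, -0.001]
force: [0.7, -5.2, 1.6]
opening: 0.566
```

Call:
play_rows([
  [[0, 0, 0, 0, -0.001, 0, 0.05], [0, 0, 0, 0, -0.001, 0, 0.05]],
])

```text
time_s: 17.8
position: [0.5204, 0.0561, 0.0198]
tcp_rot: [3.14, 0.027, -0.001]
force: [-0.0, -5.7, 0.8]
opening: 0.564
```

Call:
play_rows([
  [[0, 0, 0, 0, -0.001, 0, 0.05], [0, 0, 0, 0, -0.001, 0, 0.05]],
])

```text
time_s: 18.0
position: [0.5204, 0.0569, 0.0198]
tcp_rot: [3.139, 0.027, -0.001]
force: [-0.6, -8.4, 1.1]
opening: 0.57
```

Call:
play_rows([
  [[0, 0, 0, 0, -0.0008, 0, 0.05], [0, 0, 0, 0, -0.0008, 0, 0.05], [0, 0, 0, 0, -0.0008, 0, 0.05]],
])

```text
time_s: 18.3
position: [0.5205, 0.0574, 0.0198]
tcp_rot: [3.139, 0.028, -0.001]
force: [0.0, -9.6, -0.1]
opening: 0.571
```

Call:
play_rows([
  [[0, 0, 0, 0, -0.0008, 0, 0.05], [0, 0, 0, 0, -0.0008, 0, 0.05], [0, 0, 0, 0, -0.0008, 0, 0.05], [0, 0, 0, 0, -0.0008, 0, 0.05], [0, 0, 0, 0, -0.0008, 0, 0.05]],
])

```text
time_s: 18.8
position: [0.5205, 0.0579, 0.0198]
tcp_rot: [3.139, 0.028, -0.001]
force: [-0.0, -11.4, 1.1]
opening: 0.57
```

Held at 11.4 N for 0.5 s, of which about 9 N is on the pad. Now I ease off and withdraw.

Call:
play_rows([
  [[0, 0, 0, 0, 0.001, 0, 0.05], [0, 0, 0, 0, 0.002, 0, 0.05], [0, 0, 0, 0, 0.004, 0, 0.05], [0, 0, 0, 0, 0.008, 0, 0.05], [0, 0, 0, 0, 0.015, -0.002, 0.05], [0, 0, 0, 0, 0.04, -0.01, 0.05], [0, 0, 0, 0, 0.08, -0.04, 0.05], [0, 0, 0, 0, 0.12, -0.08, 0.05], [0, 0, 0, 0, 0.15, -0.12, 0.05], [0, 0, 0, 0, 0.16, -0.15, 0.05]],
])

```text
time_s: 19.8
position: [0.5228, -0.1033, 0.1719]
tcp_rot: [3.14, 0.023, 0.001]
force: [1.1, -0.4, -1.1]
opening: 0.567
```

```bash
python3 - <<'E'
from cell import ctrl
import cv2,numpy as np
cs=ctrl.camera("scene");ct=ctrl.camera("top")
np.savez("pics/scene8.npz",**{k:np.array(cs[k]) for k in cs});np.savez("pics/top8.npz",**{k:np.array(ct[k]) for k in ct})
a=cv2.resize(cs["frame"][160:220,310:390],None,fx=5,fy=5,interpolation=cv2.INTER_CUBIC);b=cv2.resize(ct["frame"][190:250,230:310],None,fx=5,fy=5,interpolation=cv2.INTER_CUBIC)
c=cv2.resize(cs["frame"][130:280,150:470],(400,188));d=cv2.resize(ct["frame"][90:310,130:510],(400,188))
cv2.imwrite("pics/s8.png",np.vstack([np.hstack([a,b]),np.hstack([c,d])]))
E
```

```text
(no output)
```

View pics/s8.png

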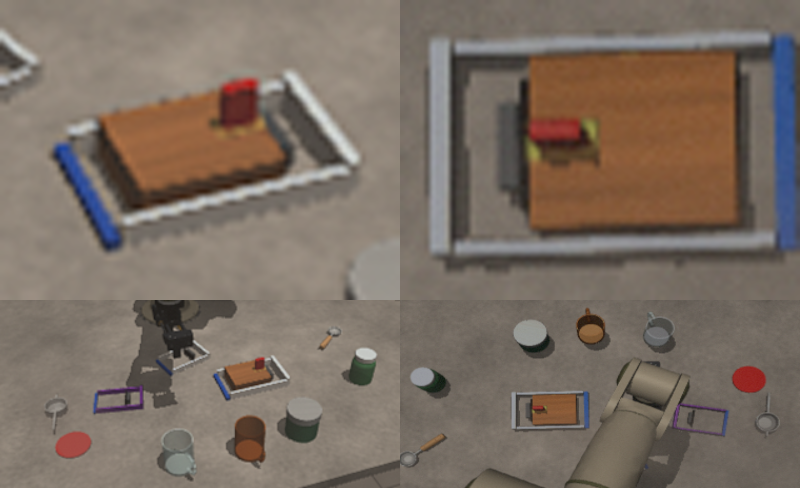

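The box lies flat and straight in the bay, front at the pad (crop x≈525), rear edge (738) well behind the sill (775), hand clear, other things in place. Handing in.

```bash
python3 -c "
from cell import ctrl
ctrl.job_done(); s=ctrl.get_state(); print(s['time_s'],s['position'],s['force'])"
```

```text
the job is handed in; nothing more can be done
the job is handed in; nothing more can be done
```

The tea box is in the large white bay, pressed home, released, and the job is handed in at about 20 s of the 72 s allowed.

**What I did:** I pinched the red lug, slid and turned the box about 10° into line with the bay, and raised its front. I rested the front on the sill and let go. I then pushed low from behind until the box tipped over the sill, and pushed it flat inside. I felt for the pad in 1 mm steps and held about 11.4 N for 0.5 s. Friction was about 2 N of that, leaving about 9 N on the pad, so the load at the pad stayed well under 22 N. Then I eased off and withdrew.

**Last checks:** The final scene and top pictures show the box flat, straight between the rails and at the pad. Its rear edge is about 20 mm behind the sill and the hand is clear. The other things look to be where they were; I did not measure their positions.

**Disagreements and gaps:**
- Triangulated heights came out 2–5 mm below the stated ones.
- Estimates of the box's sideways offset on the sill differed by 2–3 mm, against ±5 mm of clearance.
- The load on the bay and the resting of the front on the sill were judged only from wrist force and pictures.
- The state could not be read after handing in, so there is no reading from then.

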